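Third hand at the welding bench: empty the channel and hold it butted for tacking

ROBOT

A 7-joint arm with a two-finger parallel gripper is mounted at the origin on the work surface. World frame = base frame: x ahead of the robot, y to its left, z up, the work surface at z = 0. Lengths are in m, angles in rad, forces in N, time in s.
With the tool pointing down it reaches from about 0.4 to 0.875 m from the base axis. Payload 19.3 kg.
Tool frame: the origin (TCP) lies midway between the tips of the shut fingers; the grasp point (between the pads) lies 19 mm behind it; z points along the fingers, y is the direction in which the jaws open and shut (so a half turn about z gives the same grasp; the last joint's range is limited). The gripper opens to 85 mm and grips with 20 to 120 N. Pads are 22 mm wide; open, the fingers measure 114 mm over their backs; the gripper's body (76 mm by 85 mm) begins 54 mm behind the grasp point. The pads swing forward as they close: fully open they stand 13 mm farther back than shut.
Start: joints at [1.267, 0.521, -0.036, 1.599, 0.021, 1.021, -0.113], TCP at [0.145, -0.608, 0.205] pointing down, gripper open.
Joint ranges: [-2.91, 2.91], [-0.3, 2.13], [-1.5, 1.42], [0.17, 2.43], [-1.26, 4.41], [0.16, 1.93], [-2.52, 2.52]. Speed limits (rad/s): [1.89, 1.89, 2.39, 2.39, 3.01, 3.01, 3.01].

INTERFACE

Orientations are given as a unit quaternion [x, y, z, w].
In Python, from plant import manip, viewer, hand_in gives the robot as it stands.
- The arm moves only by the shell command python3 -m crank 'ROWS' [FORCE]. ROWS is JSON, a list of rows, each an object of numbers: "grip": the closure, from -1 (fully open) to 1 (shut), so that 0 is half open; "dx", "dy", "dz": the shift along the tool's x, y, z in mm; "wx", "wy", "wz": the turn, a rotation vector about the tool's x, y, z in rad. In form: [{"grip": .., "dx": .., "dy": .., "dz": .., "wx": .., "wy": .., "wz": ..}, ...]. A call has 1 to 10 rows; each row shifts and turns the commanded pose from where the row before left it, along the tool's axes as they then stand; what a row does not reach is not made up. A row lasts 1/12 s, in which the tool goes at most 41.7 mm and 7.16 degrees, less where a joint would pass 70% of its speed; a pose out of reach is approached as far as the arm can. A call is refused whole if a number of a shift passes 41.7 or a number of a turn 0.125, either way. A call with a gripper value outside its range is refused whole. The fingers move at their own pace and stop on an object; FORCE is the grip in N (left out, the last holds). Time passes only in rows, so rows that do not move let the fingers close. It gives the time, the measured TCP pose, the force and the opening at its end, in the units of the state.
- manip.observe(): the state, without advancing time (a new reading comes with each control period).
- viewer.read_camera(name): name is "scene" or "top"; returns (picture, depth): 384x512x3 uint8, red, green, blue; 384x512 float32, m along the optical axis (not along the pixel's ray), 0 where there is no reading.
- viewer.get_calibration(name): a dict with "fx", "fy", "cx", "cy" (pixels), "dist" ([k1, k2, p1, p2, k3] as OpenCV has them; the pictures are not rectified), "T" (4x4, takes a point from camera to world coordinates). Camera axes: x right, y up, looking along -z (the intrinsics and any distortion apply to the point x, -y, -z); pixel columns grow to the right and rows downward; lengths in m; the calibration is good to about 2 mm. A picture is of the moment at which its call begins. get_calibration takes no time and is no camera call.
- hand_in(): hands the job in, once; it reports no verdict.
The state is a dict: "t": time; "q": joint angles; "joint_vel": joint speeds; "tau": joint torques, N m; "ee_pos": TCP position; "ee_rot": TCP orientation; "contact_force": force on the tool from outside, world axes, zero at the start; "ft_torque": the same for the moment, N m; "finger_gap": finger opening in m.
Only numpy, scipy, OpenCV 4.12 (cv2) and the standard library are available. Lean on these libraries where they do the work, as an engineer would, in place of code of your own. Each camera call takes 0.05 s, during which the arm holds its last target. There are 200 camera calls.

TASK

Tip the three bar offcuts out of the steel channel into the scrap tin, then lay the channel flat on the bench, open side up, and butt one end of it squarely against the side of the square tube that faces the robot, centred on the chalk line. Be my third hand while I tack it: keep pressing it against the tube with a steady push of about 10 N (at least 5, at most 20, or the magnets holding the tube would creep), and finish while still gripping and pressing. Leave the tin and the other tools where they are.

Things in the scene. Friction and masses are not known exactly. Their poses are not given: they have to be found in the camera images.
- channel: Plain steel U-channel holding the three offcuts: 180 long (x), 50 wide outside (y), 30 high (z), all walls 4 thick, open at the top and both ends, ends alike; 0.55 kg, centre of mass 11 above the underside. Lies on its web, open side (z) up. Origin: centre of the underside. Grip from above across the flanges at mid-length. Offcuts slide along it from 20 to 31 degrees of tilt on.
- channel_end_a (a point): Middle of the lower edge of the channel's +x end face (90 from the origin). While the channel rests on the bench, bench friction (coefficient 0.4 to 0.6) takes part of a push along it, more if it is also pressed down.
- channel_end_b (a point): Middle of the lower edge of the channel's -x end face (90 from the origin).
- tube: Immovable dark steel square tube, 40 x 40, 400 long (y), across the bench. Two aluminium magnet blocks with black knobs (46 x 46 x 78 high) hold it on its far side, 145 either side of the middle. Origin: on the bench at mid-length, in the plane of the side face turned to the robot; x points away from the robot, square to that face (tube fills x 0 to 40).
- chalk_mark (a point): Same point and axes as the tube's origin: where the white chalk line (4 wide, drawn over the top and down both side faces at mid-length) meets the bench on the tube's face turned to the robot.
- tin: Open sheet-metal scrap tin, 200 (x) x 170 (y) outside, 70 high, walls and floor 3 thick, 1.1 kg, empty, standing loose on the bench. It stands on one side (left or right) of the work and the channel on the other. Origin: centre of the underside, z up.
- stub_round: Offcut of round steel bar, 22 diameter and 18 high, standing on its sawn end in the channel. About 50 g. Origin: centre of the underside as it stands at the start.
- stub_square: Offcut of square steel bar, 20 x 20 x 16, lying in the channel. About 50 g. Origin: centre of the underside as it stands at the start.
- stub_flat: Offcut of flat steel bar, 26 x 18 x 12, lying in the channel. About 50 g. Origin: centre of the underside as it stands at the start.
- hammer: Hammer with a wooden handle lying at the right of the bench, about 260 x 90 x 26. Not part of the job. Origin: near its middle, on the underside.
- cclamp: Blue C-clamp with a threaded spindle, lying flat, about 200 x 130 x 27. Not part of the job. Origin: near its middle, on the underside.
- tape: Black tape measure standing on its edge, about 80 x 34 x 62. Not part of the job. Origin: near its middle, on the underside.
- pliers: Pliers with black handles lying flat, about 195 x 65 x 16. Not part of the job. Origin: near its middle, on the underside.
- wire_brush: Wire brush with a wooden handle, bristles down, about 245 x 32 x 30, lying at the left of the bench. Not part of the job. Origin: near its middle, on the underside.
- angle: Short length of steel angle (L-section), 150 x 50 x 50, lying on one leg. Not part of the job. Origin: near its middle, on the underside.
Things that resemble listed ones, but are neither listed nor needed, are in the scene too. What is shaped like the channel but blue is not meant.

How it is judged:
By the outcome, as a careful person would: the job done as asked, in the order asked, and still so for the second after the job is handed in, while the arm keeps its last pose, push and grip.
It also fails if it takes over 64 s, if anything falls off the work surface, if the arm or the gripper's body presses on something with over 40 N, if the wrist force passes 120 N, or if a joint passes its speed limit or range.

## Working session

There is one attempt and no reset: what is moved stays moved. The work goes in short steps, Python scripts to look and compute and a shell command to move; the robot and the scene stay as the last step left them, time stands still between calls to the robot, and variables do not carry over. Pictures are saved under pics/ and viewed, about 8 in all and at most 12, crops included, and the job is handed in when it is done.

```bash
mkdir -p pics; ls; cat > h.py <<'E'
import numpy as np, cv2
from plant import manip, viewer
from scipy.spatial.transform import Rotation as R
def cam(n):
    p,d=viewer.read_camera(n); c=viewer.get_calibration(n); return p,d,c
def ray(c,uv):
    K=np.array([[c['fx'],0,c['cx']],[0,c['fy'],c['cy']],[0,0,1]])
    n=cv2.undistortPoints(np.array(uv,float).reshape(-1,1,2),K,np.array(c['dist'],float)).reshape(-1,2)
    T=np.array(c['T']); d=np.c_[n[:,0],-n[:,1],-np.ones(len(n))]@T[:3,:3].T
    return T[:3,3],d
def onplane(c,uv,z):
    o,d=ray(c,uv); return o+d*((z-o[2])/d[:,2])[:,None]
def bydepth(c,d,uv):
    uv=np.array(uv,float).reshape(-1,2); o,r=ray(c,uv)
    return o+r*d[uv[:,1].round().astype(int),uv[:,0].round().astype(int)][:,None]
def save(n,p,s=1): cv2.imwrite('pics/'+n,cv2.resize(p[...,::-1],None,fx=s,fy=s,interpolation=cv2.INTER_CUBIC))
E
python3 - <<'E'
from h import *
for n in('top','scene'):
    p,d,c=cam(n); save(n+'0.png',p,1.5); np.savez(n+'0.npz',p=p,d=d)
    print(n,{k:np.round(v,3).tolist() for k,v in c.items()})
s=manip.observe();print({k:np.round(v,3).tolist() for k,v in s.items()})
E
```

```text
pics
top {'fx': 394.672, 'fy': 394.672, 'cx': 253.197, 'cy': 191.533, 'dist': [-0.063, 0.0, 0.0, 0.0, 0.0], 'T': [[-0.026, 0.991, -0.135, 0.387], [-1.0, -0.027, -0.001, -0.008], [-0.004, 0.135, 0.991, 1.234], [0.0, 0.0, 0.0, 1.0]]}
scene {'fx': 413.718, 'fy': 413.718, 'cx': 258.983, 'cy': 184.208, 'dist': [-0.062, 0.0, 0.0, 0.0, 0.0], 'T': [[0.308, -0.741, 0.596, 1.41], [0.951, 0.244, -0.188, -0.261], [-0.006, 0.625, 0.78, 1.205], [0.0, 0.0, 0.0, 1.0]]}
{'t': 0.1, 'q': [1.267, 0.522, -0.036, 1.6, 0.021, 1.021, -0.113], 'joint_vel': [0.002, -0.0, -0.001, -0.0, 0.0, 0.0, -0.002], 'tau': [0.006, -92.848, 1.985, -37.053, 0.018, 0.005, -0.0], 'ee_pos': [0.145, -0.608, 0.205], 'ee_rot': [0.993, 0.117, -0.0, -0.0], 'contact_force': [0.021, -0.268, -0.373], 'ft_torque': [0.047, -0.042, -0.004], 'finger_gap': 0.085}
```

View pics/top0.png

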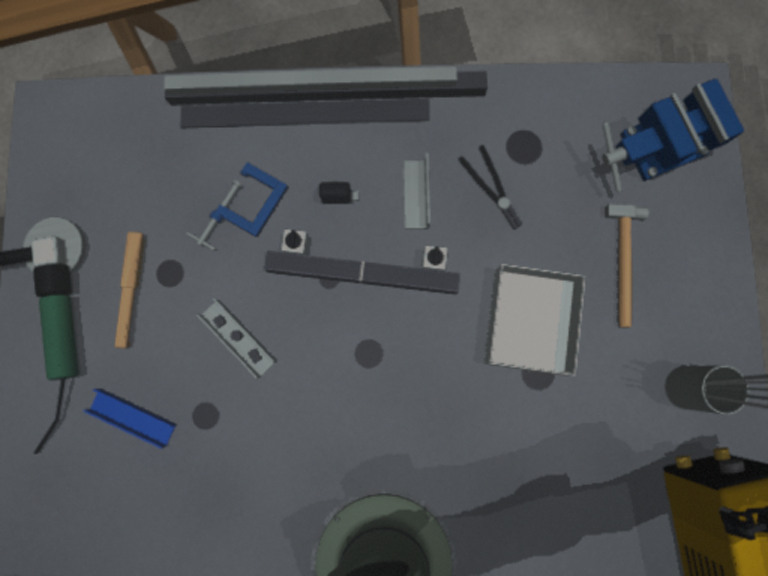

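View pics/scene0.png

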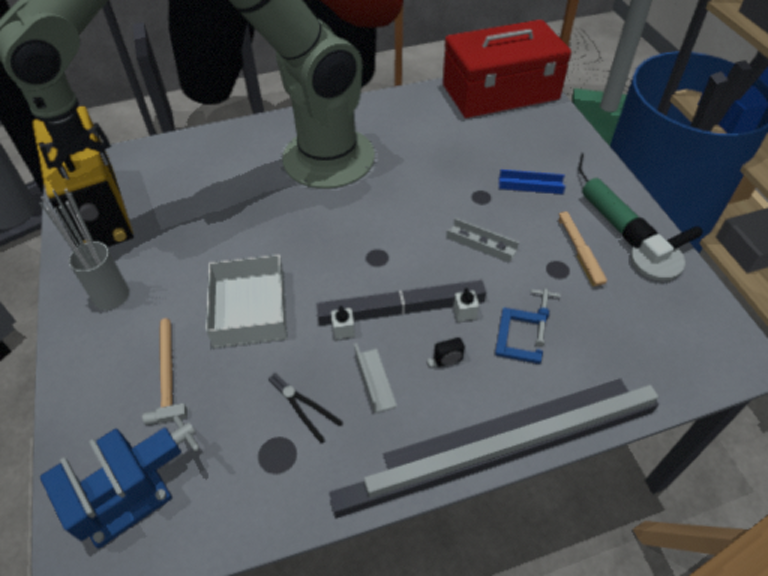

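Top view (display px): grey channel with three stubs is at (236,337). The blue look-alike is at (130,417), and the steel L-angle at (417,192) holds no stubs. The grey U with stubs fits the description. The tube is at (362,272) with the chalk line at (362,271), and the tin at (536,320). I'll measure these and take a confirming crop.

```bash
cat > meas.py <<'E'
from h import *
def cloud(c,d):
    v,u=np.mgrid[0:384,0:512]; o,r=ray(c,np.c_[u.ravel(),v.ravel()]); return (o+r*d.ravel()[:,None]).reshape(384,512,3)
def rect(P):
    (cx,cy),(w,h),a=cv2.minAreaRect((P[:,:2]*1000).astype(np.float32)); return np.round([cx,cy,w,h,a],1)
E
python3 - <<'E'
from meas import *
z=np.load('top0.npz');p,d=z['p'],z['d'];c=viewer.get_calibration('top');W=cloud(c,d)
print('bench z',np.median(W[230:260,180:300,2]))
def blob(u0,v0,u1,v1,zl,zh):
    m=np.zeros((384,512),bool);m[v0:v1,u0:u1]=1
    m&=(W[...,2]>zl)&(W[...,2]<zh); return m
m=blob(125,190,190,258,.02,.045);print('channel flange',m.sum(),rect(W[m]),np.median(W[m][:,2]))
m=blob(125,190,190,258,.012,.045);print('channel',m.sum(),rect(W[m]))
m=blob(170,160,312,200,.03,.048);print('tube',m.sum(),rect(W[m]),np.median(W[m][:,2]))
g=p.mean(2); mm=m&(g>110)&(np.arange(512)[None]>225)&(np.arange(512)[None]<260);print('chalk',mm.sum(),W[mm].mean(0), W[mm].min(0),W[mm].max(0))
m=blob(315,165,400,260,.05,.085);print('tin rim',m.sum(),rect(W[m]),np.median(W[m][:,2]))
q=p[150:265,120:320];save('crop1.png',q,4)
E
```

```text
bench z -0.00034023783709624666
channel flange 260 [456.  292.9 180.9  51.6  43.3] 0.02795421502385509
channel 388 [456.  292.8 181.   51.6  43.3]
tube 1751 [605.   25.7 400.5  81.4  81.8] 0.03940037951392261
chalk 16 [0.58432269 0.02965715 0.04025612] [0.56755547 0.02566324 0.03616253] [0.60536699 0.03252583 0.04309269]
tin rim 492 [ 474.6 -317.7  173.7  202.1   80.4] 0.06627109233101725
```

View pics/crop1.png

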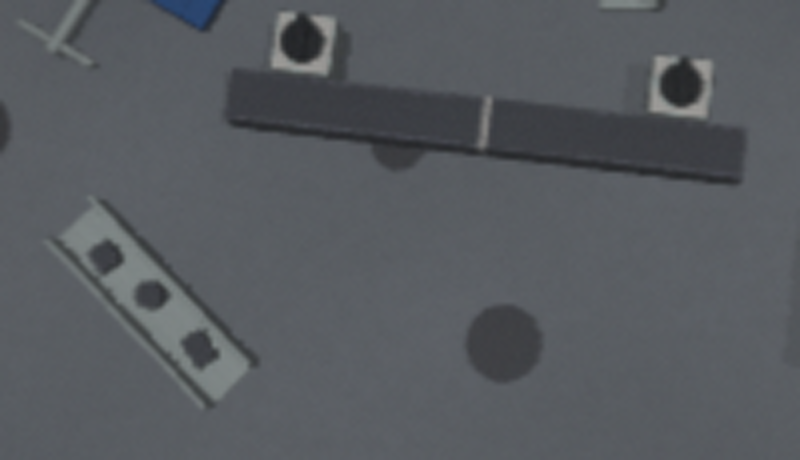

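The crop confirms it: a grey channel with round, square and flat stubs at crop (105–200, 255–350). The chalk line is at crop (485,125), with its front end at about (483,150). Next I refine the tube line and start moving.

```bash
cat > go.py <<'E'
# python3 go.py x y z yawdeg(tool y axis) tilt(rad about tool y) : mm/rad still to go, in present tool axes
import sys; from h import *
def target(yaw,tilt):
    a=np.radians(yaw); y=np.array([np.cos(a),np.sin(a),0]); z=np.array([0,0,-1.]); x=np.cross(y,z)
    return R.from_matrix(np.c_[x,y,z])*R.from_rotvec([0,tilt,0])
a=list(map(float,sys.argv[1:])); s=manip.observe(); r=R.from_quat(s['ee_rot'])
print('t %.2f pos %s F %s gap %.4f'%(s['t'],np.round(s['ee_pos'],4),np.round(s['contact_force'],2),s['finger_gap']),'q',np.round(s['q'],2))
print('shift mm',np.round(r.inv().apply(np.array(a[:3])-s['ee_pos'])*1000,1),'turn',np.round((r.inv()*target(a[3],a[4] if len(a)>4 else 0)).as_rotvec(),3))
E
python3 - <<'E'
from meas import *
z=np.load('top0.npz');p,d=z['p'],z['d'];c=viewer.get_calibration('top');W=cloud(c,d);g=p.astype(float).mean(2)
m=(W[...,2]>.034)&(W[...,2]<.046)
pts=[]
for u in range(182,303,3):
    v=np.where(m[160:205,u])[0].max()+160+.5
    pts.append((u,v))
w=onplane(c,pts,.04); k=np.polyfit(w[:,1],w[:,0],1); r=w[:,0]-np.polyval(k,w[:,1])
ok=abs(r)<.003;k=np.polyfit(w[ok,1],w[ok,0],1);print('front edge x=%.4f*y+%.4f'%tuple(k),'res',(w[ok,0]-np.polyval(k,w[ok,1])).std(),'ang',np.degrees(np.arctan(k[0])),ok.sum())
# chalk subpixel centre per row
cs=[]
for v in range(174,190):
    row=g[v,232:252]; b=np.clip(row-np.median(row)-15,0,None)
    if b.sum()>20: cs.append(((b*np.arange(232,252)).sum()/b.sum(),v))
w=onplane(c,cs,.04);print(np.round(w[:,:2],4).tolist())
th=np.arctan(k[0]);lat=w[:,1]*np.cos(th)+w[:,0]*np.sin(th)
print('lateral',np.round(lat*1000,1))
E
python3 go.py 0.3 -0.4 0.22 -60; python3 go.py .456 .293 .12 -46.7
```

```text
front edge x=0.1439*y+0.5601 res 0.001021326140477658 ang 8.188488618990263 41
[[0.6047, 0.0266], [0.6016, 0.0269], [0.5985, 0.0276], [0.5954, 0.0283], [0.5923, 0.0287], [0.5892, 0.0295], [0.5861, 0.0297], [0.583, 0.03], [0.5799, 0.0304], [0.5768, 0.0305], [0.5737, 0.0312], [0.5706, 0.0319], [0.5676, 0.0326], [0.562, 0.0538]]
lateral [112.5 112.3 112.6 112.8 112.8 113.1 112.9 112.7 112.7 112.4 112.6 112.9
 113.1 133.3]
t 0.10 pos [ 0.1447 -0.6077  0.2046] F [ 0.02 -0.27 -0.37] gap 0.0854 q [ 1.27  0.52 -0.04  1.6   0.02  1.02 -0.11]
shift mm [ 199.2 -166.1  -15.3] turn [-0.001 -0.    -0.29 ]
t 0.10 pos [ 0.1447 -0.6077  0.2046] F [ 0.02 -0.27 -0.37] gap 0.0854 q [ 1.27  0.52 -0.04  1.6   0.02  1.02 -0.11]
shift mm [ 511.5 -804.    85.3] turn [-0.001 -0.    -0.522]
```

```bash
python3 -m crank '[{"grip":-1,"dx":28.5,"dy":-23.7,"dz":-2},{"grip":-1,"dx":28.5,"dy":-23.7,"dz":-2},{"grip":-1,"dx":28.5,"dy":-23.7,"dz":-2},{"grip":-1,"dx":28.5,"dy":-23.7,"dz":-2},{"grip":-1,"dx":28.5,"dy":-23.7,"dz":-2},{"grip":-1,"dx":28.5,"dy":-23.7,"dz":-2},{"grip":-1,"dx":28.5,"dy":-23.7,"dz":-2}]'; python3 go.py .48 -.1 .2 -76.6
```

```text
t 0.10 pos [ 0.1447 -0.6077  0.2046] F [ 0.02 -0.27 -0.37] gap 0.0854 q [ 1.27  0.52 -0.04  1.6   0.02  1.02 -0.11]
shift mm [ 443.8 -416.2    5. ] turn [-0.001  0.    -0.   ]schema error: expected keys grip, dx, dy, dz, wx, wy, wz
```

```bash
python3 -m crank '[{"grip":-1,"dx":28.5,"dy":-23.7,"dz":-2,"wx":0,"wy":0,"wz":0},{"grip":-1,"dx":28.5,"dy":-23.7,"dz":-2,"wx":0,"wy":0,"wz":0},{"grip":-1,"dx":28.5,"dy":-23.7,"dz":-2,"wx":0,"wy":0,"wz":0},{"grip":-1,"dx":28.5,"dy":-23.7,"dz":-2,"wx":0,"wy":0,"wz":0},{"grip":-1,"dx":28.5,"dy":-23.7,"dz":-2,"wx":0,"wy":0,"wz":0},{"grip":-1,"dx":28.5,"dy":-23.7,"dz":-2,"wx":0,"wy":0,"wz":0},{"grip":-1,"dx":28.5,"dy":-23.7,"dz":-2,"wx":0,"wy":0,"wz":0}]'; python3 go.py .48 -.1 .2 -76.6
```

```text
t: 0.68
ee_pos: [0.301, -0.3987, 0.2191]
ee_rot: [0.993, 0.117, -0.0, -0.0]
contact_force: [1.8, -0.7, 0.4]
finger_gap: 0.0849
t 0.68 pos [ 0.301  -0.3987  0.2191] F [ 1.8  -0.66  0.39] gap 0.0849 q [ 0.9   0.31 -0.11  1.9   0.04  0.93 -0.57]
shift mm [ 243.3 -249.2   19.1] turn [-0.  0. -0.]
```

```bash
python3 -m crank '[{"grip":-1,"dx":27.2,"dy":-27.7,"dz":2,"wx":0,"wy":0,"wz":0},{"grip":-1,"dx":27.2,"dy":-27.7,"dz":2,"wx":0,"wy":0,"wz":0},{"grip":-1,"dx":27.2,"dy":-27.7,"dz":2,"wx":0,"wy":0,"wz":0},{"grip":-1,"dx":27.2,"dy":-27.7,"dz":2,"wx":0,"wy":0,"wz":0},{"grip":-1,"dx":27.2,"dy":-27.7,"dz":2,"wx":0,"wy":0,"wz":0},{"grip":-1,"dx":27.2,"dy":-27.7,"dz":2,"wx":0,"wy":0,"wz":0},{"grip":-1,"dx":27.2,"dy":-27.7,"dz":2,"wx":0,"wy":0,"wz":0},{"grip":-1,"dx":27.2,"dy":-27.7,"dz":2,"wx":0,"wy":0,"wz":0},{"grip":-1,"dx":27.2,"dy":-27.7,"dz":2,"wx":0,"wy":0,"wz":0}]' >/dev/null && python3 -m crank '[{"grip":-1,"dx":6.8,"dy":-38.8,"dz":6,"wx":0,"wy":0,"wz":0},{"grip":-1,"dx":6.8,"dy":-38.8,"dz":6,"wx":0,"wy":0,"wz":0},{"grip":-1,"dx":6.8,"dy":-38.8,"dz":6,"wx":0,"wy":0,"wz":0},{"grip":-1,"dx":6.8,"dy":-38.8,"dz":6,"wx":0,"wy":0,"wz":0},{"grip":-1,"dx":6.8,"dy":-38.8,"dz":6,"wx":0,"wy":0,"wz":0},{"grip":-1,"dx":6.8,"dy":-38.8,"dz":6,"wx":0,"wy":0,"wz":0},{"grip":-1,"dx":6.8,"dy":-38.8,"dz":6,"wx":0,"wy":0,"wz":0},{"grip":-1,"dx":6.8,"dy":-38.8,"dz":6,"wx":0,"wy":0,"wz":0},{"grip":-1,"dx":6.8,"dy":-38.8,"dz":6,"wx":0,"wy":0,"wz":0},{"grip":-1,"dx":6.8,"dy":-38.8,"dz":6,"wx":0,"wy":0,"wz":0}]' && python3 -m crank '[{"grip":-1,"dx":0,"dy":0,"dz":0,"wx":0,"wy":0,"wz":-0.104},{"grip":-1,"dx":0,"dy":0,"dz":0,"wx":0,"wy":0,"wz":-0.104},{"grip":-1,"dx":0,"dy":0,"dz":0,"wx":0,"wy":0,"wz":-0.104},{"grip":-1,"dx":0,"dy":0,"dz":0,"wx":0,"wy":0,"wz":-0.104},{"grip":-1,"dx":0,"dy":0,"dz":0,"wx":0,"wy":0,"wz":-0.104}]'; python3 go.py .456 .293 .06 -46.7
```

```text
t: 2.27
ee_pos: [0.4565, 0.2938, 0.1406]
ee_rot: [0.993, 0.117, -0.0, 0.0]
contact_force: [1.4, -1.0, 0.3]
finger_gap: 0.0853
t: 2.68
ee_pos: [0.4569, 0.292, 0.1408]
ee_rot: [0.929, 0.371, -0.0, 0.0]
contact_force: [-0.1, -0.3, 0.3]
finger_gap: 0.0853
t 2.68 pos [0.4569 0.292  0.1408] F [-0.1  -0.34  0.26] gap 0.0853 q [-0.31  0.51 -0.5   1.86  0.32  0.85 -1.78]
shift mm [ 0.1 -1.3 80.8] turn [-0.     0.001  0.003]
```

```bash
python3 -m crank '[{"grip":-1,"dx":0,"dy":-1.3,"dz":30,"wx":0,"wy":0,"wz":0},{"grip":-1,"dx":0,"dy":0,"dz":30,"wx":0,"wy":0,"wz":0},{"grip":-1,"dx":0,"dy":0,"dz":30,"wx":0,"wy":0,"wz":0},{"grip":-1,"dx":0,"dy":0,"dz":25,"wx":0,"wy":0,"wz":0},{"grip":-1,"dx":0,"dy":0,"dz":15,"wx":0,"wy":0,"wz":0},{"grip":-1,"dx":0,"dy":0,"dz":7,"wx":0,"wy":0,"wz":0},{"grip":-1,"dx":0,"dy":0,"dz":0,"wx":0,"wy":0,"wz":0}]' && python3 -m crank '[{"grip":1,"dx":0,"dy":0,"dz":0,"wx":0,"wy":0,"wz":0},{"grip":1,"dx":0,"dy":0,"dz":0,"wx":0,"wy":0,"wz":0},{"grip":1,"dx":0,"dy":0,"dz":0,"wx":0,"wy":0,"wz":0},{"grip":1,"dx":0,"dy":0,"dz":0,"wx":0,"wy":0,"wz":0},{"grip":1,"dx":0,"dy":0,"dz":0,"wx":0,"wy":0,"wz":0},{"grip":1,"dx":0,"dy":0,"dz":0,"wx":0,"wy":0,"wz":0}]' 90; python3 go.py .456 .293 .14 -46.7
```

```text
t: 3.27
ee_pos: [0.4554, 0.2926, 0.0028]
ee_rot: [0.93, 0.368, -0.001, 0.0]
contact_force: [-0.4, 0.2, -0.3]
finger_gap: 0.0856
t: 3.77
ee_pos: [0.4564, 0.293, 0.0045]
ee_rot: [0.93, 0.368, 0.0, -0.0]
contact_force: [-0.8, 0.3, -0.1]
finger_gap: 0.0121
t 3.77 pos [0.4564 0.293  0.0045] F [-0.83  0.29 -0.08] gap 0.0121 q [-0.4   0.72 -0.39  1.94  0.47  0.58 -1.92]
shift mm [  -0.2   -0.3 -135.5] turn [ 0.    -0.001 -0.002]
```

```bash
python3 - <<'E'
from h import *
a,_,_=cam('top');b,_,_=cam('scene')
A=cv2.resize(a[170:280,110:220],(400,400),interpolation=cv2.INTER_CUBIC);B=cv2.resize(b[110:210,265:365],(400,400),interpolation=cv2.INTER_CUBIC)
save('g1.png',np.hstack([A,B]))
E
```

```text
(no output)
```

View pics/g1.png

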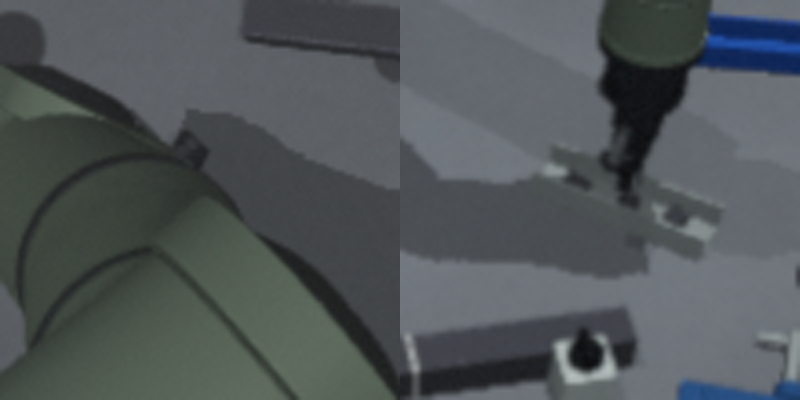

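```bash
python3 - <<'E'
from h import *
b,d,c=cam('scene')
x=np.clip(b[130:185,285:350].astype(float)*1.7,0,255).astype(np.uint8)
save('g2.png',x,11)
s=manip.observe();print(s['finger_gap'],s['t'])
E
```

```text
0.0002936531666403093 3.9167
```

View pics/g2.png

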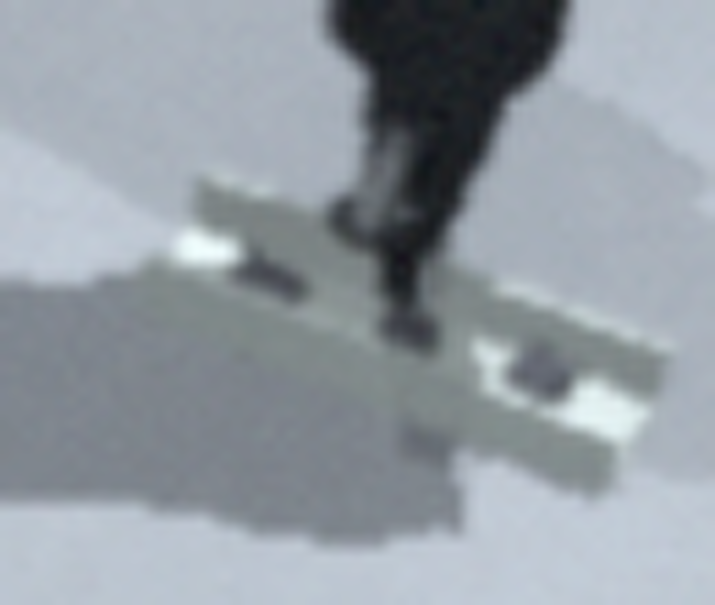

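The view shows the fingers shut on nothing above the middle stub at crop (410,320), with the channel undisturbed. I need to know where the tip really is, so I'll check by depth.

```bash
python3 - <<'E'
from meas import *
for n in('scene',):
    p,d,c=cam(n);W=cloud(c,d)
    g=p.astype(int).mean(2)
    s=manip.observe();print(np.round(s['ee_pos'],4),s['finger_gap'],np.round(s['contact_force'],2),np.round(s['ft_torque'],3))
    for v in range(140,166,2): print(v,[(u,*np.round(W[v,u]*1000).astype(int).tolist(),int(g[v,u])) for u in (317,319,321,323,325)])
    T=np.array(c['T']); 
    # tip expected pixel
    for q in (s['ee_pos'],s['ee_pos']+[0,0,.03]):
        l=T[:3,:3].T@(q-T[:3,3]); print('tcp px',c['cx']+c['fx']*l[0]/-l[2], c['cy']+c['fy']*-l[1]/-l[2])
E
```

```text
[0.4562 0.293  0.0042] 0.0004814125056259205 [-0.36 -0.4  -0.15] [-0.006  0.031  0.002]
140 [(317, 457, 263, 129, 82), (319, 477, 260, 149, 23), (321, 483, 265, 153, 21), (323, 488, 270, 156, 20), (325, 477, 284, 141, 21)]
142 [(317, 350, 323, -4, 95), (319, 482, 259, 144, 38), (321, 484, 265, 144, 46), (323, 489, 271, 147, 24), (325, 477, 286, 130, 19)]
144 [(317, 358, 320, -7, 91), (319, 484, 259, 135, 55), (321, 488, 265, 138, 47), (323, 490, 271, 138, 19), (325, 480, 285, 124, 18)]
146 [(317, 372, 314, -3, 80), (319, 487, 258, 128, 62), (321, 474, 274, 110, 42), (323, 484, 277, 119, 18), (325, 474, 290, 106, 17)]
148 [(317, 489, 250, 123, 55), (319, 495, 255, 127, 61), (321, 458, 284, 81, 38), (323, 472, 285, 94, 21), (325, 479, 289, 100, 17)]
150 [(317, 499, 246, 123, 50), (319, 501, 253, 123, 46), (321, 502, 260, 122, 26), (323, 472, 286, 83, 21), (325, 466, 298, 74, 43)]
152 [(317, 484, 256, 94, 50), (319, 505, 252, 117, 32), (321, 500, 263, 109, 20), (323, 484, 280, 86, 23), (325, 462, 302, 58, 65)]
154 [(317, 426, 289, 13, 76), (319, 463, 277, 55, 53), (321, 484, 273, 78, 20), (323, 466, 292, 53, 52), (325, 451, 310, 32, 73)]
156 [(317, 426, 290, 2, 82), (319, 465, 277, 46, 56), (321, 472, 282, 51, 22), (323, 472, 290, 49, 61), (325, 449, 313, 17, 73)]
158 [(317, 435, 286, 1, 86), (319, 441, 292, 5, 71), (321, 458, 291, 23, 37), (323, 468, 294, 32, 55), (325, 453, 312, 10, 76)]
160 [(317, 469, 269, 31, 91), (319, 462, 281, 19, 68), (321, 468, 287, 23, 45), (323, 467, 296, 19, 40), (325, 456, 311, 3, 74)]
162 [(317, 472, 269, 22, 79), (319, 475, 276, 23, 80), (321, 483, 280, 30, 77), (323, 472, 295, 13, 66), (325, 468, 306, 6, 80)]
164 [(317, 475, 268, 14, 80), (319, 482, 273, 21, 79), (321, 483, 281, 19, 77), (323, 490, 286, 24, 78), (325, 494, 292, 26, 80)]
tcp px 320.83119964123654 160.7446368111791
tcp px 321.6942748785386 155.50745487825031
```

By pixel row, the shut tips stand at about z = 22 mm, roughly 18 mm higher than the TCP reading of 4 mm. So they closed over the flange tops. I'll open and go lower in small steps, watching the force.

```bash
python3 -m crank '[{"grip":-1,"dx":0,"dy":0,"dz":0,"wx":0,"wy":0,"wz":0},{"grip":-1,"dx":0,"dy":0,"dz":0,"wx":0,"wy":0,"wz":0},{"grip":-1,"dx":0,"dy":0,"dz":0,"wx":0,"wy":0,"wz":0},{"grip":-1,"dx":0,"dy":0,"dz":0,"wx":0,"wy":0,"wz":0},{"grip":-1,"dx":0,"dy":0,"dz":0,"wx":0,"wy":0,"wz":0},{"grip":-1,"dx":0,"dy":0,"dz":0,"wx":0,"wy":0,"wz":0},{"grip":-1,"dx":0,"dy":0,"dz":0,"wx":0,"wy":0,"wz":0}]' && python3 -m crank '[{"grip":-1,"dx":0,"dy":0,"dz":4,"wx":0,"wy":0,"wz":0},{"grip":-1,"dx":0,"dy":0,"dz":4,"wx":0,"wy":0,"wz":0},{"grip":-1,"dx":0,"dy":0,"dz":0,"wx":0,"wy":0,"wz":0}]' && python3 -m crank '[{"grip":-1,"dx":0,"dy":0,"dz":4,"wx":0,"wy":0,"wz":0},{"grip":-1,"dx":0,"dy":0,"dz":0,"wx":0,"wy":0,"wz":0}]'; python3 go.py .456 .293 0 -46.7
```

```text
t: 4.55
ee_pos: [0.4562, 0.293, 0.0041]
ee_rot: [0.93, 0.368, 0.0, -0.0]
contact_force: [-0.2, -0.4, -0.2]
finger_gap: 0.0832
t: 4.8
ee_pos: [0.4558, 0.2927, -0.0048]
ee_rot: [0.93, 0.368, -0.001, 0.0]
contact_force: [-0.0, 0.2, 0.8]
finger_gap: 0.0852
t: 4.97
ee_pos: [0.4559, 0.2928, -0.0086]
ee_rot: [0.93, 0.368, -0.0, 0.0]
contact_force: [0.1, 0.5, -0.2]
finger_gap: 0.0858
t 4.97 pos [ 0.4559  0.2928 -0.0086] F [ 0.12  0.49 -0.23] gap 0.0858 q [-0.41  0.74 -0.37  1.94  0.48  0.55 -1.93]
shift mm [ 0.2 -0.1 -8.6] turn [-0.     0.001 -0.002]
```

```bash
python3 -m crank '[{"grip":-1,"dx":0,"dy":0,"dz":4,"wx":0,"wy":0,"wz":0},{"grip":-1,"dx":0,"dy":0,"dz":3,"wx":0,"wy":0,"wz":0},{"grip":-1,"dx":0,"dy":0,"dz":0,"wx":0,"wy":0,"wz":0}]' && python3 -m crank '[{"grip":1,"dx":0,"dy":0,"dz":0,"wx":0,"wy":0,"wz":0},{"grip":1,"dx":0,"dy":0,"dz":0,"wx":0,"wy":0,"wz":0},{"grip":1,"dx":0,"dy":0,"dz":0,"wx":0,"wy":0,"wz":0},{"grip":1,"dx":0,"dy":0,"dz":0,"wx":0,"wy":0,"wz":0}]' 90; python3 go.py .456 .293 .14 -46.7
```

```text
t: 5.22
ee_pos: [0.4559, 0.2928, -0.0155]
ee_rot: [0.93, 0.368, -0.0, 0.0]
contact_force: [-1.5, -0.6, -0.4]
finger_gap: 0.0853
t: 5.55
ee_pos: [0.4565, 0.2928, -0.0142]
ee_rot: [0.93, 0.368, 0.0, 0.0]
contact_force: [-1.2, -3.0, 9.1]
finger_gap: 0.0477
t 5.55 pos [ 0.4565  0.2928 -0.0142] F [-1.2  -2.99  9.09] gap 0.0477 q [-0.42  0.75 -0.36  1.94  0.49  0.54 -1.94]
shift mm [  -0.2   -0.4 -154.2] turn [ 0.001 -0.    -0.002]
```

```bash
python3 -m crank '[{"grip":1,"dx":0,"dy":0,"dz":0,"wx":0,"wy":0,"wz":0},{"grip":1,"dx":0,"dy":0,"dz":0,"wx":0,"wy":0,"wz":0},{"grip":1,"dx":0,"dy":0,"dz":0,"wx":0,"wy":0,"wz":0}]'
```

```text
t: 5.8
ee_pos: [0.4565, 0.2929, -0.0142]
ee_rot: [0.93, 0.368, 0.0, 0.0]
contact_force: [-2.1, -3.0, 12.7]
finger_gap: 0.0477
```

```bash
python3 -m crank '[{"grip":1,"dx":0,"dy":0,"dz":-3,"wx":0,"wy":0,"wz":0},{"grip":1,"dx":0,"dy":0,"dz":-5,"wx":0,"wy":0,"wz":0},{"grip":1,"dx":0,"dy":0,"dz":-10,"wx":0,"wy":0,"wz":0},{"grip":1,"dx":0,"dy":0,"dz":-15,"wx":0,"wy":0,"wz":0},{"grip":1,"dx":0,"dy":0,"dz":-15,"wx":0,"wy":0,"wz":0},{"grip":1,"dx":0,"dy":0,"dz":-10,"wx":0,"wy":0,"wz":0},{"grip":1,"dx":0,"dy":0,"dz":-5,"wx":0,"wy":0,"wz":0},{"grip":1,"dx":0,"dy":0,"dz":0,"wx":0,"wy":0,"wz":0},{"grip":1,"dx":0,"dy":0,"dz":0,"wx":0,"wy":0,"wz":0}]'; python3 - <<'E'
from meas import *
p,d,c=cam('scene');W=cloud(c,d)
x=np.clip(p[95:185,270:365].astype(float)*1.5,0,255).astype(np.uint8)
save('g3.png',x,6)
m=np.zeros((384,512),bool);m[95:185,270:365]=1
# flange: top edge far/near
print(np.round(manip.observe()['contact_force'],1))
E
```

```text
t: 6.55
ee_pos: [0.4562, 0.2928, 0.048]
ee_rot: [0.93, 0.368, 0.0, 0.0]
contact_force: [0.5, 0.0, -6.7]
finger_gap: 0.048
[ 0.5 -0.7 -7.4]
```

View pics/g3.png

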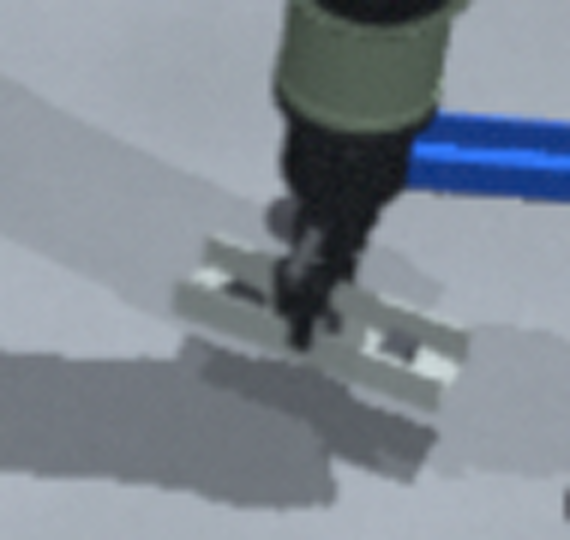

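Gripped and lifted level, with about 7 N of weight, which matches the channel plus stubs. Now raising and carrying to the tin with gentle ramps.

```bash
python3 -m crank '[{"grip":1,"dx":0,"dy":0,"dz":-8,"wx":0,"wy":0,"wz":0},{"grip":1,"dx":0,"dy":0,"dz":-18,"wx":0,"wy":0,"wz":0},{"grip":1,"dx":0,"dy":0,"dz":-25,"wx":0,"wy":0,"wz":0},{"grip":1,"dx":0,"dy":0,"dz":-30,"wx":0,"wy":0,"wz":0},{"grip":1,"dx":0,"dy":0,"dz":-30,"wx":0,"wy":0,"wz":0},{"grip":1,"dx":0,"dy":0,"dz":-22,"wx":0,"wy":0,"wz":0},{"grip":1,"dx":-5.3,"dy":8.5,"dz":-14,"wx":0,"wy":0,"wz":0},{"grip":1,"dx":-10.7,"dy":16.9,"dz":-5,"wx":0,"wy":0,"wz":0},{"grip":1,"dx":-16,"dy":25.4,"dz":0,"wx":0,"wy":0,"wz":0},{"grip":1,"dx":-19.8,"dy":31.4,"dz":0,"wx":0,"wy":0,"wz":0}]' 100 >/dev/null && python3 -m crank '[{"grip":1,"dx":-19.8,"dy":31.4,"dz":0,"wx":0,"wy":0,"wz":0},{"grip":1,"dx":-19.8,"dy":31.4,"dz":0,"wx":0,"wy":0,"wz":0},{"grip":1,"dx":-19.8,"dy":31.4,"dz":0,"wx":0,"wy":0,"wz":0},{"grip":1,"dx":-19.8,"dy":31.4,"dz":0,"wx":0,"wy":0,"wz":0},{"grip":1,"dx":-19.8,"dy":31.4,"dz":0,"wx":0,"wy":0,"wz":0},{"grip":1,"dx":-19.8,"dy":31.4,"dz":0,"wx":0,"wy":0,"wz":0},{"grip":1,"dx":-19.8,"dy":31.4,"dz":0,"wx":0,"wy":0,"wz":0},{"grip":1,"dx":-19.8,"dy":31.4,"dz":0,"wx":0,"wy":0,"wz":0},{"grip":1,"dx":-19.8,"dy":31.4,"dz":0,"wx":0,"wy":0,"wz":0},{"grip":1,"dx":-19.8,"dy":31.4,"dz":0,"wx":0,"wy":0,"wz":0}]' && python3 -m crank '[{"grip":1,"dx":-19.8,"dy":31.4,"dz":0,"wx":0,"wy":0,"wz":0},{"grip":1,"dx":-19.8,"dy":31.4,"dz":0,"wx":0,"wy":0,"wz":0},{"grip":1,"dx":-19.8,"dy":31.4,"dz":0,"wx":0,"wy":0,"wz":0},{"grip":1,"dx":-16,"dy":25.4,"dz":0,"wx":0,"wy":0,"wz":0.04},{"grip":1,"dx":-10.7,"dy":16.9,"dz":0,"wx":0,"wy":0,"wz":0.06},{"grip":1,"dx":-5.3,"dy":8.5,"dz":0,"wx":0,"wy":0,"wz":0.08},{"grip":1,"dx":0,"dy":0,"dz":0,"wx":0,"wy":0,"wz":0.1},{"grip":1,"dx":0,"dy":0,"dz":0,"wx":0,"wy":0,"wz":0.1},{"grip":1,"dx":0,"dy":0,"dz":0,"wx":0,"wy":0,"wz":0.1},{"grip":1,"dx":0,"dy":0,"dz":0,"wx":0,"wy":0,"wz":0.1}]' && python3 -m crank '[{"grip":1,"dx":0,"dy":0,"dz":0,"wx":0,"wy":0,"wz":0.1},{"grip":1,"dx":0,"dy":0,"dz":0,"wx":0,"wy":0,"wz":0.1},{"grip":1,"dx":0,"dy":0,"dz":0,"wx":0,"wy":0,"wz":0.08},{"grip":1,"dx":0,"dy":0,"dz":0,"wx":0,"wy":0,"wz":0.05},{"grip":1,"dx":0,"dy":0,"dz":0,"wx":0,"wy":0,"wz":0}]'; python3 go.py .577 -.335 .095 -99.6
```

```text
t: 8.27
ee_pos: [0.5449, -0.1686, 0.2001]
ee_rot: [0.93, 0.368, -0.0, -0.0]
contact_force: [1.8, -0.1, -6.3]
finger_gap: 0.0476
t: 9.1
ee_pos: [0.5757, -0.335, 0.1997]
ee_rot: [0.996, 0.084, -0.0, -0.001]
contact_force: [-0.2, 0.1, -7.1]
finger_gap: 0.0475
t: 9.52
ee_pos: [0.5758, -0.3349, 0.1997]
ee_rot: [0.997, -0.079, -0.001, -0.0]
contact_force: [0.9, 0.9, -6.9]
finger_gap: 0.0477
t 9.52 pos [ 0.5758 -0.3349  0.1997] F [ 0.88  0.86 -6.88] gap 0.0477 q [ 0.53  0.6  -0.14  1.48  0.09  1.07 -1.36]
shift mm [  1.3   0.  104.7] turn [-0.001  0.001  0.009]
```

```bash
python3 -m crank '[{"grip":1,"dx":1,"dy":0,"dz":10,"wx":0,"wy":0,"wz":0},{"grip":1,"dx":0,"dy":0,"dz":20,"wx":0,"wy":0,"wz":0},{"grip":1,"dx":0,"dy":0,"dz":20,"wx":0,"wy":0,"wz":0},{"grip":1,"dx":0,"dy":0,"dz":20,"wx":0,"wy":0,"wz":0},{"grip":1,"dx":0,"dy":0,"dz":20,"wx":0,"wy":0,"wz":0},{"grip":1,"dx":0,"dy":0,"dz":15,"wx":0,"wy":0,"wz":0},{"grip":1,"dx":0,"dy":0,"dz":0,"wx":0,"wy":0.03,"wz":0},{"grip":1,"dx":0,"dy":0,"dz":0,"wx":0,"wy":0.05,"wz":0},{"grip":1,"dx":0,"dy":0,"dz":0,"wx":0,"wy":0.05,"wz":0},{"grip":1,"dx":0,"dy":0,"dz":0,"wx":0,"wy":0.05,"wz":0}]' && python3 -m crank '[{"grip":1,"dx":0,"dy":0,"dz":0,"wx":0,"wy":0.04,"wz":0},{"grip":1,"dx":0,"dy":0,"dz":0,"wx":0,"wy":0.04,"wz":0},{"grip":1,"dx":0,"dy":0,"dz":0,"wx":0,"wy":0.04,"wz":0},{"grip":1,"dx":0,"dy":0,"dz":0,"wx":0,"wy":0.04,"wz":0},{"grip":1,"dx":0,"dy":0,"dz":0,"wx":0,"wy":0.04,"wz":0},{"grip":1,"dx":0,"dy":0,"dz":0,"wx":0,"wy":0.04,"wz":0},{"grip":1,"dx":0,"dy":0,"dz":0,"wx":0,"wy":0.04,"wz":0},{"grip":1,"dx":0,"dy":0,"dz":0,"wx":0,"wy":0.04,"wz":0},{"grip":1,"dx":0,"dy":0,"dz":0,"wx":0,"wy":0.03,"wz":0},{"grip":1,"dx":0,"dy":0,"dz":0,"wx":0,"wy":0.03,"wz":0}]';  python3 go.py .577 -.335 .095 -99.6 0.8
```

```text
t: 10.35
ee_pos: [0.5768, -0.3351, 0.0942]
ee_rot: [0.993, -0.076, 0.09, 0.007]
contact_force: [-0.6, -0.3, -6.4]
finger_gap: 0.0478
t: 11.18
ee_pos: [0.5711, -0.335, 0.0893]
ee_rot: [0.969, -0.075, 0.234, 0.019]
contact_force: [-0.5, -0.4, -7.2]
finger_gap: 0.0476
t 11.18 pos [ 0.5711 -0.335   0.0893] F [-0.53 -0.45 -7.2 ] gap 0.0476 q [ 0.88  0.62 -0.47  1.99  0.59  0.16 -1.74]
shift mm [ 7.7 -0.9 -2.4] turn [-0.006  0.325  0.012]
```

Joint 6 hit its limit at 27° and the weight is unchanged, so nothing has slid. I'll tip the other way instead (low end away from the robot): level first, then shift along the tin.

```bash
python3 -m crank '[{"grip":1,"dx":0,"dy":0,"dz":0,"wx":0,"wy":-0.07,"wz":0},{"grip":1,"dx":0,"dy":0,"dz":0,"wx":0,"wy":-0.07,"wz":0},{"grip":1,"dx":0,"dy":0,"dz":0,"wx":0,"wy":-0.07,"wz":0},{"grip":1,"dx":0,"dy":0,"dz":0,"wx":0,"wy":-0.07,"wz":0},{"grip":1,"dx":0,"dy":0,"dz":0,"wx":0,"wy":-0.07,"wz":0},{"grip":1,"dx":0,"dy":0,"dz":0,"wx":0,"wy":-0.07,"wz":0},{"grip":1,"dx":0,"dy":0,"dz":0,"wx":0,"wy":-0.05,"wz":0},{"grip":1,"dx":0,"dy":0,"dz":0,"wx":0,"wy":0,"wz":0}]'; python3 go.py .372 -.3 .1 -99.6 0
```

```text
t: 11.85
ee_pos: [0.573, -0.3345, 0.0891]
ee_rot: [0.997, -0.077, 0.002, 0.0]
contact_force: [-0.3, 0.1, -7.3]
finger_gap: 0.0477
t 11.85 pos [ 0.573  -0.3345  0.0891] F [-0.26  0.1  -7.3 ] gap 0.0477 q [ 0.78  0.76 -0.54  1.57  0.46  0.94 -1.64]
shift mm [-203.9   -3.3  -11.6] turn [-0.    -0.003  0.014]
```

```bash
python3 -m crank '[{"grip":1,"dx":-7,"dy":0,"dz":-6,"wx":0,"wy":0,"wz":0.014},{"grip":1,"dx":-17,"dy":0,"dz":-6,"wx":0,"wy":0,"wz":0},{"grip":1,"dx":-26,"dy":0,"dz":0,"wx":0,"wy":0,"wz":0},{"grip":1,"dx":-32,"dy":0,"dz":0,"wx":0,"wy":0,"wz":0},{"grip":1,"dx":-36,"dy":-3,"dz":0,"wx":0,"wy":0,"wz":0},{"grip":1,"dx":-36,"dy":0,"dz":0,"wx":0,"wy":0,"wz":0},{"grip":1,"dx":-26,"dy":0,"dz":0,"wx":0,"wy":0,"wz":0},{"grip":1,"dx":-16,"dy":0,"dz":0,"wx":0,"wy":0,"wz":0},{"grip":1,"dx":-7,"dy":0,"dz":0,"wx":0,"wy":-0.03,"wz":0},{"grip":1,"dx":0,"dy":0,"dz":0,"wx":0,"wy":-0.05,"wz":0}]' && python3 -m crank '[{"grip":1,"dx":0,"dy":0,"dz":0,"wx":0,"wy":-0.06,"wz":0},{"grip":1,"dx":0,"dy":0,"dz":0,"wx":0,"wy":-0.06,"wz":0},{"grip":1,"dx":0,"dy":0,"dz":0,"wx":0,"wy":-0.06,"wz":0},{"grip":1,"dx":0,"dy":0,"dz":0,"wx":0,"wy":-0.04,"wz":0},{"grip":1,"dx":0,"dy":0,"dz":0,"wx":0,"wy":-0.04,"wz":0},{"grip":1,"dx":0,"dy":0,"dz":0,"wx":0,"wy":-0.04,"wz":0},{"grip":1,"dx":0,"dy":0,"dz":0,"wx":0,"wy":-0.03,"wz":0},{"grip":1,"dx":0,"dy":0,"dz":0,"wx":0,"wy":-0.03,"wz":0},{"grip":1,"dx":0,"dy":0,"dz":0,"wx":0,"wy":-0.03,"wz":0},{"grip":1,"dx":0,"dy":0,"dz":0,"wx":0,"wy":-0.03,"wz":0}]'; python3 go.py .372 -.3 .1 -99.6 -0.8
```

```text
t: 12.68
ee_pos: [0.3677, -0.2985, 0.1014]
ee_rot: [0.996, -0.087, -0.038, -0.002]
contact_force: [1.1, -1.6, -7.9]
finger_gap: 0.0477
t: 13.52
ee_pos: [0.3712, -0.2983, 0.1009]
ee_rot: [0.966, -0.083, -0.244, -0.02]
contact_force: [0.7, -0.3, -6.8]
finger_gap: 0.0477
t 13.52 pos [ 0.3712 -0.2983  0.1009] F [ 0.73 -0.3  -6.75] gap 0.0477 q [ 0.78  0.75 -0.49  1.68  0.41  1.32 -1.64]
shift mm [1.4 1.5 0.3] turn [-0.001 -0.306 -0.004]
```

Now at 28° with no slide yet. Continuing slowly, pausing in between.

```bash
python3 -m crank '[{"grip":1,"dx":0,"dy":0,"dz":0,"wx":0,"wy":-0.03,"wz":0},{"grip":1,"dx":0,"dy":0,"dz":0,"wx":0,"wy":-0.03,"wz":0},{"grip":1,"dx":0,"dy":0,"dz":0,"wx":0,"wy":-0.03,"wz":0},{"grip":1,"dx":0,"dy":0,"dz":0,"wx":0,"wy":-0.03,"wz":0},{"grip":1,"dx":0,"dy":0,"dz":0,"wx":0,"wy":0,"wz":0},{"grip":1,"dx":0,"dy":0,"dz":0,"wx":0,"wy":0,"wz":0},{"grip":1,"dx":0,"dy":0,"dz":0,"wx":0,"wy":-0.02,"wz":0},{"grip":1,"dx":0,"dy":0,"dz":0,"wx":0,"wy":-0.02,"wz":0},{"grip":1,"dx":0,"dy":0,"dz":0,"wx":0,"wy":-0.02,"wz":0},{"grip":1,"dx":0,"dy":0,"dz":0,"wx":0,"wy":0,"wz":0}]' && python3 -m crank '[{"grip":1,"dx":0,"dy":0,"dz":0,"wx":0,"wy":-0.03,"wz":0},{"grip":1,"dx":0,"dy":0,"dz":0,"wx":0,"wy":-0.03,"wz":0},{"grip":1,"dx":0,"dy":0,"dz":0,"wx":0,"wy":-0.03,"wz":0},{"grip":1,"dx":0,"dy":0,"dz":0,"wx":0,"wy":-0.03,"wz":0},{"grip":1,"dx":0,"dy":0,"dz":0,"wx":0,"wy":0,"wz":0},{"grip":1,"dx":0,"dy":0,"dz":0,"wx":0,"wy":0,"wz":0},{"grip":1,"dx":0,"dy":0,"dz":0,"wx":0,"wy":0,"wz":0},{"grip":1,"dx":0,"dy":0,"dz":0,"wx":0,"wy":0,"wz":0}]'; python3 - <<'E'
from h import *
b,d,c=cam('scene'); save('tin.png',np.clip(b[130:240,110:230].astype(float)*1.5,0,255).astype(np.uint8),5)
E
```

```text
t: 14.35
ee_pos: [0.3722, -0.2979, 0.1005]
ee_rot: [0.94, -0.08, -0.331, -0.028]
contact_force: [0.8, -0.2, -5.8]
finger_gap: 0.0474
t: 15.02
ee_pos: [0.3719, -0.2982, 0.1012]
ee_rot: [0.919, -0.079, -0.385, -0.032]
contact_force: [-0.2, -0.7, -4.9]
finger_gap: 0.0478
```

View pics/tin.png

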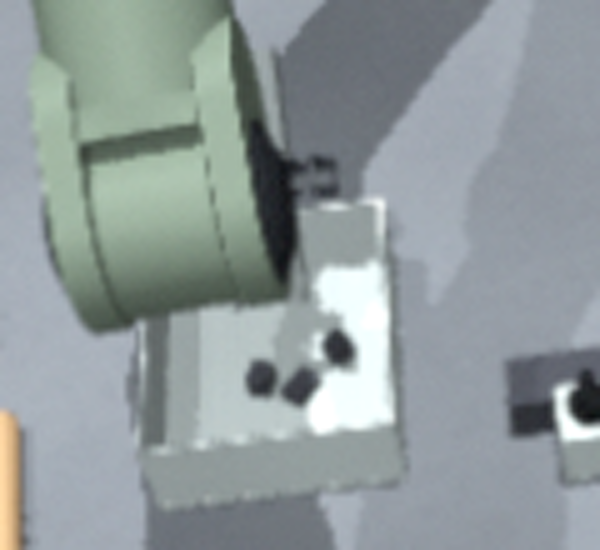

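All three stubs are in the tin, at crop (262,378), (300,385) and (338,348), and the wrist load has dropped to about 5 N. Leveling, then lifting.

```bash
python3 -m crank '[{"grip":1,"dx":0,"dy":0,"dz":0,"wx":0,"wy":0.1,"wz":0},{"grip":1,"dx":0,"dy":0,"dz":0,"wx":0,"wy":0.1,"wz":0},{"grip":1,"dx":0,"dy":0,"dz":0,"wx":0,"wy":0.1,"wz":0},{"grip":1,"dx":0,"dy":0,"dz":0,"wx":0,"wy":0.1,"wz":0},{"grip":1,"dx":0,"dy":0,"dz":0,"wx":0,"wy":0.1,"wz":0},{"grip":1,"dx":0,"dy":0,"dz":0,"wx":0,"wy":0.1,"wz":0},{"grip":1,"dx":0,"dy":0,"dz":0,"wx":0,"wy":0.1,"wz":0},{"grip":1,"dx":0,"dy":0,"dz":-20,"wx":0,"wy":0.09,"wz":0},{"grip":1,"dx":0,"dy":0,"dz":-30,"wx":0,"wy":0,"wz":0},{"grip":1,"dx":0,"dy":0,"dz":-30,"wx":0,"wy":0,"wz":0}]'; python3 go.py .44 .0505 .13 -98.2
```

```text
t: 15.9
ee_pos: [0.3719, -0.2981, 0.182]
ee_rot: [0.996, -0.086, -0.003, 0.001]
contact_force: [0.9, -1.9, -5.4]
finger_gap: 0.0475
t 15.90 pos [ 0.3719 -0.2981  0.182 ] F [ 0.86 -1.87 -5.42] gap 0.0475 q [ 1.07  0.38 -0.66  1.98  0.3   0.89 -1.49]
shift mm [   7.8 -355.2   51.2] turn [ 0.002  0.006 -0.029]
```

```bash
python3 -m crank '[{"grip":1,"dx":0.8,"dy":-35.5,"dz":0,"wx":0,"wy":0,"wz":0},{"grip":1,"dx":0.8,"dy":-35.5,"dz":0,"wx":0,"wy":0,"wz":0},{"grip":1,"dx":0.8,"dy":-35.5,"dz":0,"wx":0,"wy":0,"wz":0},{"grip":1,"dx":0.8,"dy":-35.5,"dz":0,"wx":0,"wy":0,"wz":0},{"grip":1,"dx":0.8,"dy":-35.5,"dz":0,"wx":0,"wy":0,"wz":0},{"grip":1,"dx":0.8,"dy":-35.5,"dz":10,"wx":0,"wy":0,"wz":0},{"grip":1,"dx":0.8,"dy":-35.5,"dz":20,"wx":0,"wy":0,"wz":0},{"grip":1,"dx":0.8,"dy":-35.5,"dz":25,"wx":0,"wy":0,"wz":0},{"grip":1,"dx":0.8,"dy":-35.5,"dz":25,"wx":0,"wy":0,"wz":0},{"grip":1,"dx":0.8,"dy":-35.5,"dz":25,"wx":0,"wy":0,"wz":-0.029}]'&& python3 -m crank '[{"grip":1,"dx":0,"dy":0,"dz":20,"wx":0,"wy":0,"wz":0},{"grip":1,"dx":0,"dy":0,"dz":15,"wx":0,"wy":0,"wz":0},{"grip":1,"dx":0,"dy":0,"dz":0,"wx":0,"wy":0,"wz":0},{"grip":1,"dx":0,"dy":0,"dz":0,"wx":0,"wy":0,"wz":0}]'; python3 go.py .44 .0505 -.008 -98.2
python3 - <<'E'
from meas import *
p,d,c=cam('top');q,e,k=cam('scene'); np.savez('a1.npz',p=p,d=d,q=q,e=e)
A=np.clip(p[165:275,190:310].astype(float)*1.6,0,255).astype(np.uint8);B=np.clip(q[130:240,210:330].astype(float)*1.5,0,255).astype(np.uint8)
save('a1.png',np.hstack([A,B]),3.3)
E
```

```text
t: 16.73
ee_pos: [0.4407, 0.047, 0.0777]
ee_rot: [0.997, -0.071, -0.002, 0.001]
contact_force: [1.9, 0.3, -5.6]
finger_gap: 0.0478
t: 17.07
ee_pos: [0.4403, 0.0457, 0.0435]
ee_rot: [0.998, -0.07, -0.003, 0.001]
contact_force: [0.3, -1.0, -5.3]
finger_gap: 0.0478
t 17.07 pos [0.4403 0.0457 0.0435] F [ 0.35 -1.   -5.34] gap 0.0478 q [ 0.19  0.57 -0.55  2.16  0.56  0.55 -2.49]
shift mm [-0.7 -4.8 51.5] turn [0.002 0.006 0.002]
```

View pics/a1.png

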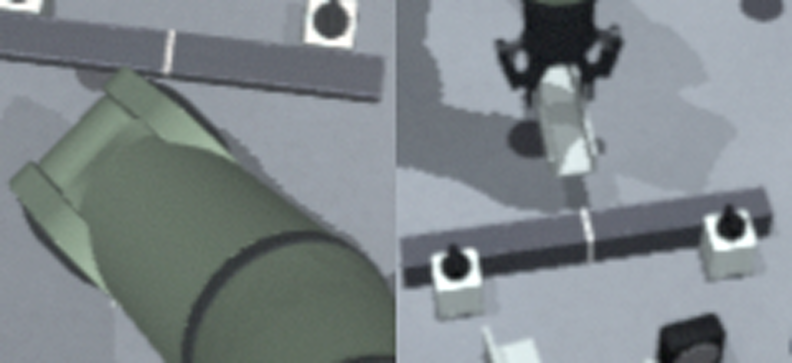

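The channel is gripped, level and pointing at the tube: its end is at crop (575,170) and the chalk line at (588,235). I'll shift sideways, lower to just above the bench and close to a gap of about 10 mm, then measure against the chalk.

```bash
python3 -m crank '[{"grip":1,"dx":4,"dy":-4.8,"dz":15,"wx":0,"wy":0.006,"wz":0},{"grip":1,"dx":8,"dy":0,"dz":15,"wx":0.002,"wy":0,"wz":0.002},{"grip":1,"dx":8,"dy":0,"dz":12,"wx":0,"wy":0,"wz":0},{"grip":1,"dx":4,"dy":0,"dz":8,"wx":0,"wy":0,"wz":0},{"grip":1,"dx":0,"dy":0,"dz":0,"wx":0,"wy":0,"wz":0},{"grip":1,"dx":0,"dy":0,"dz":0,"wx":0,"wy":0,"wz":0}]'; python3 go.py .4757 .0454 -.0145 -98.2
python3 - <<'E'
from meas import *
q,e,k=cam('scene'); np.savez('a2.npz',q=q,e=e); W=cloud(k,e)
B=np.clip(q[150:215,235:300].astype(float)*1.5,0,255).astype(np.uint8)
save('a2.png',B,9)
v,u=np.mgrid[150:215,235:300]; P=W[150:215,235:300].reshape(-1,3)
o=np.array([.5648,.0326]);ax=np.array([.9898,-.1424]);ay=np.array([.1424,.9898])
a=(P[:,:2]-o)@ax*1000;b=(P[:,:2]-o)@ay*1000;z=P[:,2]*1000
m=(a>-80)&(a<-5)&(abs(b)<40)
f=m&(z>26)&(z<45)
for lo in range(-80,0,12):
    s=f&(a>=lo)&(a<lo+12)
    if s.sum()>3: print(lo,s.sum(),'b range',np.round([b[s].min(),b[s].max()],1),'zmax',z[s].max().round(1))
E
```

```text
t: 17.67
ee_pos: [0.4651, 0.047, -0.0062]
ee_rot: [0.997, -0.072, 0.001, -0.0]
contact_force: [0.5, 0.6, -5.1]
finger_gap: 0.0471
t 17.67 pos [ 0.4651  0.047  -0.0062] F [ 0.46  0.62 -5.11] gap 0.0471 q [ 0.08  0.67 -0.4   2.13  0.59  0.45 -2.5 ]
shift mm [10.7  0.   8.3] turn [-0.001 -0.001 -0.001]
-80 7 b range [-28.   20.4] zmax 40.6
-68 12 b range [-27.5  21.8] zmax 40.0
-56 6 b range [-25.9  21.8] zmax 41.5
-44 6 b range [-27.4  21.4] zmax 38.1
-32 9 b range [-25.8  22.4] zmax 41.6
-20 11 b range [-27.5  23.1] zmax 41.5
```

View pics/a2.png

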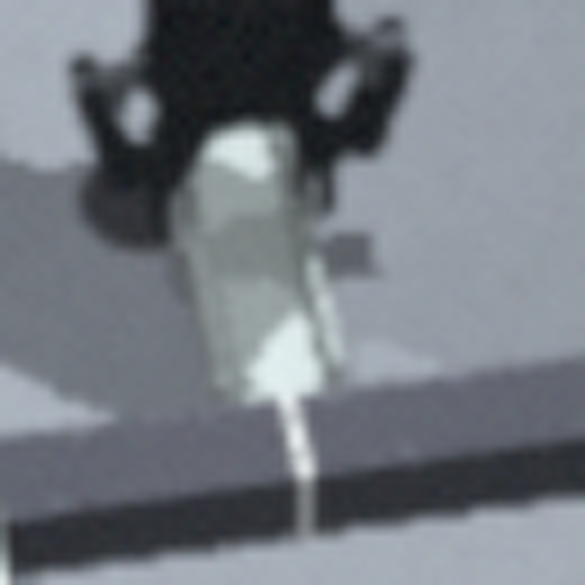

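```bash
cat > lat.py <<'E'
from meas import *
o=np.array([.5648,.0326]);ax=np.array([.9898,-.1424]);ay=np.array([.1424,.9898])
fr=[cam('scene') for _ in range(5)];k=fr[0][2]
E=np.array([f[1] for f in fr]);E[E==0]=np.nan;W=cloud(k,np.nanmedian(E,0));g=np.mean([f[0].astype(float).mean(2) for f in fr],0)
zt=(manip.observe()['ee_pos'][2]+.0145+.03)*1000
P=W[150:200,235:300].reshape(-1,3);a=(P[:,:2]-o)@ax*1000;b=(P[:,:2]-o)@ay*1000;z=P[:,2]*1000
m=(a>-95)&(a<-3)&(abs(z-zt)<4)&(abs(b)<35)
for s in (m&(b<-10),m&(b>10)):
    f=np.polyfit(a[s],b[s],1);print('flange n',s.sum(),'slope deg %.2f'%np.degrees(np.arctan(f[0])),'b at -40: %.2f'%np.polyval(f,-40),'std %.2f'%(b[s]-np.polyval(f,a[s])).std())
cs=[]
for v in range(194,204):
    r=g[v,262:276];w=np.clip(r-np.median(r)-8,0,None);cs.append((262+(w*np.arange(14)).sum()/w.sum(),v))
Q=onplane(k,cs,.04);A=(Q[:,:2]-o)@ax*1000;Bc=(Q[:,:2]-o)@ay*1000
print('chalk a',A.round(1),'b',Bc.round(1))
# tube direction in the scene view: top-front (far from camera) edge by depth
T=W[150:215,180:340].reshape(-1,3);ta=(T[:,:2]-o)@ax*1000;tb=(T[:,:2]-o)@ay*1000
t=(abs(T[:,2]*1000-40)<4)&(ta>-15)&(ta<60)&(abs(tb)<195)&((tb<-45)|(tb>45))
bins=[(tb[t&(tb//15==i)].mean(),np.percentile(ta[t&(tb//15==i)],5)) for i in range(-12,13) if (t&(tb//15==i)).sum()>5]
bins=np.array(bins);f=np.polyfit(bins[:,0],bins[:,1],1);print('tube face a=%.2f, rot deg %.2f'%(f[1],-np.degrees(f[0])))
E
python3 lat.py
```

```text
flange n 24 slope deg 2.84 b at -40: -25.48 std 2.15
flange n 30 slope deg -4.54 b at -40: 21.35 std 3.63
chalk a [ 5.2 10.2 14.7 19.2 23.6 28.1 32.5 36.9 41.2 45.5] b [-3.  -0.1 -0.3 -0.2 -0.1 -0.3 -0.  -0.2 -0.7 -1.5]
tube face a=5.81, rot deg -0.06
```

The chalk agrees in both cameras (b ≈ −0.2 mm). The channel centre is about 2 mm off to −y, and the tube angle agrees to 0.1°. Correcting, lowering and approaching.

```bash
python3 -m crank '[{"grip":1,"dx":0,"dy":-2,"dz":3,"wx":0,"wy":0,"wz":0},{"grip":1,"dx":0,"dy":0,"dz":2,"wx":0,"wy":0,"wz":0},{"grip":1,"dx":0,"dy":0,"dz":1,"wx":0,"wy":0,"wz":0},{"grip":1,"dx":0,"dy":0,"dz":0,"wx":0,"wy":0,"wz":0},{"grip":1,"dx":0,"dy":0,"dz":0,"wx":0,"wy":0,"wz":0}]' && python3 -m crank '[{"grip":1,"dx":0,"dy":0,"dz":1,"wx":0,"wy":0,"wz":0},{"grip":1,"dx":0,"dy":0,"dz":0,"wx":0,"wy":0,"wz":0},{"grip":1,"dx":0,"dy":0,"dz":0,"wx":0,"wy":0,"wz":0}]'; python3 go.py .4757 .0474 -.0145 -98.2
```

```text
t: 18.38
ee_pos: [0.4654, 0.0492, -0.0128]
ee_rot: [0.997, -0.072, 0.0, -0.0]
contact_force: [0.7, -0.2, -5.0]
finger_gap: 0.0475
t: 18.63
ee_pos: [0.4655, 0.0491, -0.0137]
ee_rot: [0.997, -0.072, 0.001, -0.0]
contact_force: [0.5, 0.2, -4.8]
finger_gap: 0.0476
t 18.63 pos [ 0.4655  0.0491 -0.0137] F [ 0.51  0.2  -4.78] gap 0.0476 q [ 0.05  0.68 -0.37  2.13  0.58  0.43 -2.5 ]
shift mm [10.3  0.2  0.8] turn [-0.001 -0.001 -0.001]
```

```bash
python3 -m crank '[{"grip":1,"dx":0,"dy":0,"dz":0.7,"wx":0,"wy":0,"wz":0},{"grip":1,"dx":0,"dy":0,"dz":0,"wx":0,"wy":0,"wz":0},{"grip":1,"dx":0,"dy":0,"dz":0,"wx":0,"wy":0,"wz":0}]' |grep -E "pos|force" && python3 -m crank '[{"grip":1,"dx":0,"dy":0,"dz":0.5,"wx":0,"wy":0,"wz":0},{"grip":1,"dx":0,"dy":0,"dz":0,"wx":0,"wy":0,"wz":0},{"grip":1,"dx":0,"dy":0,"dz":0,"wx":0,"wy":0,"wz":0}]'|grep -E "pos|force" &&  python3 -m crank '[{"grip":1,"dx":2.5,"dy":0,"dz":0,"wx":0,"wy":0,"wz":0},{"grip":1,"dx":2.5,"dy":0,"dz":0,"wx":0,"wy":0,"wz":0},{"grip":1,"dx":0,"dy":0,"dz":0,"wx":0,"wy":0,"wz":0}]'
```

```text
ee_pos: [0.4656, 0.0491, -0.0141]
contact_force: [-2.2, -0.5, 5.0]
ee_pos: [0.4656, 0.0491, -0.0142]
contact_force: [-7.2, -0.3, 21.9]
t: 19.38
ee_pos: [0.4676, 0.0487, -0.0142]
ee_rot: [0.997, -0.071, -0.001, 0.001]
contact_force: [-27.3, 4.1, 45.0]
finger_gap: 0.0477
```

```bash
python3 -m crank '[{"grip":1,"dx":0,"dy":0,"dz":-1.2,"wx":0,"wy":0,"wz":0},{"grip":1,"dx":0,"dy":0,"dz":0,"wx":0,"wy":0,"wz":0},{"grip":1,"dx":0,"dy":0,"dz":0,"wx":0,"wy":0,"wz":0}]'; python3 go.py .4757 .0474 -.0138 -98.2; python3 -c "
from plant import manip;print(manip.observe()['ft_torque'])"
```

```text
t: 19.63
ee_pos: [0.4707, 0.0484, -0.0137]
ee_rot: [0.997, -0.072, 0.001, -0.0]
contact_force: [-0.1, 0.1, -4.8]
finger_gap: 0.0476
t 19.63 pos [ 0.4707  0.0484 -0.0137] F [-0.11  0.09 -4.81] gap 0.0476 q [ 0.06  0.69 -0.37  2.12  0.58  0.44 -2.49]
shift mm [5.1 0.2 0.1] turn [-0.001 -0.002 -0.001]
[-1.64472229e-05 -1.98578692e-02  1.03974707e-02]
```

```bash
python3 -m crank '[{"grip":1,"dx":1.5,"dy":0,"dz":0,"wx":0,"wy":0,"wz":0},{"grip":1,"dx":1.5,"dy":0,"dz":0,"wx":0,"wy":0,"wz":0},{"grip":1,"dx":0,"dy":0,"dz":0,"wx":0,"wy":0,"wz":0}]' |grep -E "pos|force"; python3 -m crank '[{"grip":1,"dx":0.6,"dy":0,"dz":0,"wx":0,"wy":0,"wz":0},{"grip":1,"dx":0,"dy":0,"dz":0,"wx":0,"wy":0,"wz":0}]' |grep -E "pos|force"; python3 -m crank '[{"grip":1,"dx":0.6,"dy":0,"dz":0,"wx":0,"wy":0,"wz":0},{"grip":1,"dx":0,"dy":0,"dz":0,"wx":0,"wy":0,"wz":0}]' |grep -E "pos|force"
```

```text
ee_pos: [0.4739, 0.0479, -0.0138]
contact_force: [-0.0, -0.1, -5.0]
ee_pos: [0.4741, 0.0478, -0.0138]
contact_force: [0.6, -0.0, -6.7]
ee_pos: [0.4747, 0.0478, -0.0137]
contact_force: [-0.1, -0.0, -4.9]
```

```bash
for i in 1; do python3 -m crank '[{"grip":1,"dx":0.5,"dy":0,"dz":0,"wx":0,"wy":0,"wz":0},{"grip":1,"dx":0,"dy":0,"dz":0,"wx":0,"wy":0,"wz":0}]' |grep -E "pos|force"; done; python3 -m crank '[{"grip":1,"dx":0.5,"dy":0,"dz":0,"wx":0,"wy":0,"wz":0},{"grip":1,"dx":0,"dy":0,"dz":0,"wx":0,"wy":0,"wz":0}]' |grep -E "pos|force"
```

```text
ee_pos: [0.4752, 0.0477, -0.0137]
contact_force: [-0.6, 0.0, -4.3]
ee_pos: [0.4757, 0.0477, -0.0137]
contact_force: [-0.5, -0.9, -5.3]
```

```bash
python3 lat.py
```

```text
flange n 24 slope deg 3.96 b at -40: -23.76 std 2.66
flange n 26 slope deg -1.74 b at -40: 23.07 std 2.47
chalk a [ 5.6 10.2 14.7 19.2 23.6 28.1 32.5 36.9 41.2 45.4] b [-0.8 -0.2 -0.3 -0.2 -0.1 -0.3 -0.  -0.3 -0.7 -1.7]
tube face a=5.99, rot deg 0.13
```

Centred within about 0.5 mm. Stepping on to contact.

```bash
python3 -m crank '[{"grip":1,"dx":0.5,"dy":0,"dz":0,"wx":0,"wy":0,"wz":0},{"grip":1,"dx":0,"dy":0,"dz":0,"wx":0,"wy":0,"wz":0}]' |grep -E "pos|force"; python3 -m crank '[{"grip":1,"dx":0.5,"dy":0,"dz":0,"wx":0,"wy":0,"wz":0},{"grip":1,"dx":0,"dy":0,"dz":0,"wx":0,"wy":0,"wz":0}]' |grep -E "pos|force"
```

```text
ee_pos: [0.4762, 0.0476, -0.0137]
contact_force: [0.5, -0.2, -5.3]
ee_pos: [0.4767, 0.0475, -0.0137]
contact_force: [-0.6, -0.5, -5.1]
```

```bash
python3 -m crank '[{"grip":1,"dx":0.4,"dy":0,"dz":0,"wx":0,"wy":0,"wz":0},{"grip":1,"dx":0,"dy":0,"dz":0,"wx":0,"wy":0,"wz":0}]' |grep -E "pos|force"
```

```text
ee_pos: [0.4771, 0.0474, -0.0137]
contact_force: [-0.2, 0.1, -5.2]
```

```bash
python3 -m crank '[{"grip":1,"dx":0.5,"dy":0,"dz":0,"wx":0,"wy":0,"wz":0},{"grip":1,"dx":0,"dy":0,"dz":0,"wx":0,"wy":0,"wz":0}]' |grep -E "force"; python3 -m crank '[{"grip":1,"dx":0.4,"dy":0,"dz":0,"wx":0,"wy":0,"wz":0},{"grip":1,"dx":0,"dy":0,"dz":0,"wx":0,"wy":0,"wz":0}]' |grep -E "pos|force"
```

```text
contact_force: [-0.4, -0.3, -5.8]
ee_pos: [0.478, 0.0473, -0.0137]
contact_force: [0.2, 0.7, -6.1]
```

```bash
python3 -m crank '[{"grip":1,"dx":0.4,"dy":0,"dz":0,"wx":0,"wy":0,"wz":0},{"grip":1,"dx":0,"dy":0,"dz":0,"wx":0,"wy":0,"wz":0}]' |grep -E "pos|force"
```

```text
ee_pos: [0.478, 0.0473, -0.0137]
contact_force: [-2.5, 0.7, -3.9]
```

```bash
python3 -m crank '[{"grip":1,"dx":0.4,"dy":0,"dz":0,"wx":0,"wy":0,"wz":0},{"grip":1,"dx":0,"dy":0,"dz":0,"wx":0,"wy":0,"wz":0}]' |grep -E "pos|force"
```

```text
ee_pos: [0.4779, 0.0473, -0.0138]
contact_force: [-6.2, 0.7, -3.3]
```

```bash
python3 -m crank '[{"grip":1,"dx":0,"dy":0,"dz":0.5,"wx":0,"wy":0,"wz":0},{"grip":1,"dx":0,"dy":0,"dz":0,"wx":0,"wy":0,"wz":0},{"grip":1,"dx":0,"dy":0,"dz":0,"wx":0,"wy":0,"wz":0}]' |grep -E "pos|force"; python3 go.py .478 .0473 -.014 -98.2;  python3 -c "
from plant import manip;print(manip.observe()['ft_torque'])"
```

```text
ee_pos: [0.478, 0.0473, -0.0141]
contact_force: [-7.0, 1.0, 3.4]
t 22.22 pos [ 0.478   0.0473 -0.0141] F [-6.98  1.03  3.44] gap 0.0476 q [ 0.06  0.69 -0.38  2.1   0.57  0.45 -2.47]
shift mm [ 0.  -0.  -0.1] turn [-0. -0. -0.]
[ 0.19735927  1.5196882  -0.09080506]
```

```bash
python3 -m crank '[{"grip":1,"dx":0,"dy":0,"dz":-0.2,"wx":0,"wy":0,"wz":0},{"grip":1,"dx":0.4,"dy":0,"dz":0,"wx":0,"wy":0,"wz":0},{"grip":1,"dx":0,"dy":0,"dz":0,"wx":0,"wy":0,"wz":0},{"grip":1,"dx":0,"dy":0,"dz":0,"wx":0,"wy":0,"wz":0}]' |grep -E "pos|force";python3 -c "
from plant import manip;print(manip.observe()['ft_torque'])"; python3 lat.py
```

```text
ee_pos: [0.4779, 0.0472, -0.0141]
contact_force: [-7.4, 2.5, 1.2]
[ 0.33286303  1.74744369 -0.01215832]
flange n 22 slope deg 2.45 b at -40: -23.49 std 2.17
flange n 24 slope deg -1.98 b at -40: 23.09 std 2.86
chalk a [ 5.6 10.2 14.7 19.2 23.6 28.1 32.5 36.9 41.2 45.4] b [-0.8 -0.2 -0.3 -0.2 -0.1 -0.3 -0.  -0.3 -0.7 -2. ]
tube face a=5.71, rot deg 0.21
```

```bash
python3 -m crank '[{"grip":1,"dx":0.4,"dy":0,"dz":-0.1,"wx":0,"wy":0,"wz":0},{"grip":1,"dx":0,"dy":0,"dz":0,"wx":0,"wy":0,"wz":0},{"grip":1,"dx":0,"dy":0,"dz":0,"wx":0,"wy":0,"wz":0},{"grip":1,"dx":0,"dy":0,"dz":0,"wx":0,"wy":0,"wz":0}]' |grep -E "pos|force|rot"; python3 - <<'E'
from h import *
for i in range(4):
    q,_,_=cam('scene'); s=manip.observe(); print(np.round(s['contact_force'],1),np.round(s['ft_torque'],2))
t,_,_=cam('top')
save('f.png',np.clip(np.hstack([q[150:215,235:300],t[150:215,205:270]]).astype(float)*1.5,0,255).astype(np.uint8),6)
E
```

```text
ee_pos: [0.478, 0.0472, -0.0141]
ee_rot: [0.997, -0.072, -0.001, 0.0]
contact_force: [-9.7, 2.4, 1.6]
[-11.2   2.7   1.2] [ 0.63  2.14 -0.05]
[-9.   3.3  0.8] [ 0.57  2.13 -0.01]
[-11.4   2.3   0.5] [ 0.59  2.14 -0.03]
[-10.9   2.7   0.6] [ 0.59  2.09 -0.05]
```

View pics/f.png

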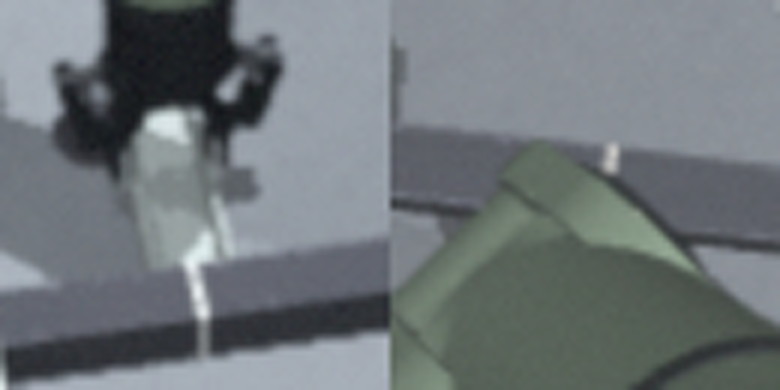

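The channel butts the tube with its centre on the chalk line at crop (195,270). The wrist push is about 10.6 N, and the bench takes up to about 3 N of it. A small extra push centres the tube force on 10 N.

```bash
python3 -m crank '[{"grip":1,"dx":0.2,"dy":0,"dz":0,"wx":0,"wy":0,"wz":0},{"grip":1,"dx":0,"dy":0,"dz":0,"wx":0,"wy":0,"wz":0},{"grip":1,"dx":0,"dy":0,"dz":0,"wx":0,"wy":0,"wz":0},{"grip":1,"dx":0,"dy":0,"dz":0,"wx":0,"wy":0,"wz":0},{"grip":1,"dx":0,"dy":0,"dz":0,"wx":0,"wy":0,"wz":0},{"grip":1,"dx":0,"dy":0,"dz":0,"wx":0,"wy":0,"wz":0}]' && python3 - <<'E'
from h import *
f=[]
for i in range(5): cam('scene'); f.append(manip.observe()['contact_force'])
m=np.mean(f,0);print(m.round(2))
from plant import hand_in
if 9<-m[0]<15 and abs(m[2])<6: print(hand_in())
E
```

```text
t: 23.88
ee_pos: [0.4779, 0.0472, -0.0141]
ee_rot: [0.997, -0.071, -0.001, 0.0]
contact_force: [-11.4, 2.9, 2.8]
finger_gap: 0.0472
[-11.31   2.76   2.5 ]
the job is handed in; nothing more can be done
None
```

The job is handed in at about 24 s. The three offcuts are in the tin, and the channel lies flat, open side up, butted against the tube. It is still gripped and pressed.

**Last checks**
- **Offcuts:** the picture after tipping showed all three in the tin, and the wrist load fell from about 7 N to 5 N.
- **Centring:** the channel centre was within about 0.5 mm of the chalk line in the scene view. Both cameras put the chalk line in the same place.
- **Squareness:** the gripper stood within about 0.1° of square to the tube as measured by the top camera, and the twisting moment about the vertical was almost zero. The channel's own angle was only measured to a few degrees, because the two flange fits were noisy and disagreed (+2.5° and −2.0°).
- **Push:** the wrist force was 11.3 N along world x, plus 2.8 N sideways and 2.5 N of downward press. I estimate bench friction takes up to about 4 N of that, leaving roughly 7 to 11 N on the tube. The force on the tube itself was not measured.

**What went wrong on the way**
- **First grasp:** it closed above the channel, because the fingertips stood about 18 mm higher than the TCP reading. I opened and gripped again lower.
- **First tilt:** it stopped at 27° on a joint 6 limit, so I tipped the channel the other way.
- **Lowering:** the press on the bench briefly reached about 45 N before I eased it. It acted through the gripped channel, not the arm or the gripper's body.
- **Tin and tools:** I did not measure the tin or the other tools again at the end. I saw no contact with any of them.

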